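# Pack the setting kit on the inspection plate

## Task

Pack the setting kit into the flat grey tray: put the ring gauge flat on the pad with the post standing up through its bore, the V-block lengthwise and flat in the rectangular pocket with its groove up, and the ball-topped stand upright in the round well. The solid disc, the flat-topped block and the stand with the crossbar look alike but belong to another job: leave them standing where they are.

Things in the scene. Friction and masses are not known exactly. Their poses are not given: they have to be found in the camera images.
- tray: Flat light-grey plastic tray, fixed to the table, 110 (x) by 330 (y) by 14 mm high; walls and floor 5 mm thick. It holds the three black nests in a row along its y axis at 105 mm spacing (the middle one at its centre), in an order that changes. Origin: centre of the underside; z up.
- post_pad: Nest for the ring gauge: black square plastic pad 72 x 72 x 10 mm, fixed on the tray floor, with an upright white post, 10 mm diameter and 14 mm high, at the centre of its top. Origin: centre of the pad's underside, 5 mm above the table; the ring rests 10 mm above the origin; the post's top is 24 mm above it.
- long_pocket: Nest for the V-block: black rectangular plastic pocket, fixed on the tray floor, 54 (x) by 76 (y) mm inside, walls 4 mm thick and 5 mm above its floor. Origin: centre of the underside, 5 mm above the table; its floor is 4 mm and its rim 9 mm above the origin. Its y axis is the long one and runs along the tray's row.
- round_well: Nest for the ball-topped stand: black round plastic dish, fixed on the tray floor, 64 mm inside and 72 mm outside diameter. Origin: centre of the underside, 5 mm above the table; its floor is 4 mm and its rim 9 mm above the origin.
- ring_gauge: Bright steel ring, outside diameter 56, bore 30 (right through), height 26 mm, about 0.36 kg, lying flat on the table. Origin: centre of its underside; z along the bore.
- v_block: Steel V-block, 56 (x) by 36 (y) by 40 mm high, about 0.56 kg; a 90 degree V groove, 26 mm wide and 13 mm deep, runs along x in the middle of its top. Origin: centre of its underside; z up.
- ball_stand: Steel stand: cylindrical foot 46 mm diameter and 32 mm high, on it a short neck and a steel ball of 26 mm diameter, 62 mm high in all, about 0.48 kg. Origin: centre of its underside; z up.
- setting_disc: Look-alike of the ring, to be left: solid steel disc without a bore, 56 mm diameter, 26 mm high. Origin: centre of its underside.
- plain_block: Look-alike of the V-block, to be left: plain steel block with a flat top, 56 (x) by 36 (y) by 40 mm high. Origin: centre of its underside.
- bar_stand: Look-alike of the ball stand, to be left: the same steel foot, 46 mm diameter and 32 mm high, but a 44 x 14 x 14 mm crossbar (along its x) on the neck instead of a ball, 53 mm high in all. Origin: centre of its underside.
Things that resemble listed ones, but are neither listed nor needed, are in the scene too. Leave any brown or yellow look-alike of the ball_stand alone.

How it is judged:
At the end, for the whole second after the job is handed in: Ring flat on its pad, post through bore; V-block flat in the rectangular pocket, groove up, within 0.4 rad of lengthwise; ball stand upright in the round well: each within 15 mm of its nest's centre, tilt under 0.12 rad, at rest. Look-alikes upright, within 30 mm of their start (horizontal distance between ring_gauge and post_pad below 0.015 m and z of ring_gauge in the frame of post_pad between 0.006 and 0.0135 m and angle between each of ring_gauge, v_block, ball_stand, setting_disc, plain_block, bar_stand's own z axis and vertical below 0.12 rad and linear speed of each of ring_gauge, v_block, ball_stand below 0.02 m/s and horizontal distance between v_block and long_pocket below 0.015 m and z of v_block in the frame of long_pocket between 0 and 0.0075 m and horizontal distance between ball_stand and round_well below 0.015 m and z of ball_stand in the frame of round_well between 0 and 0.0075 m and angle between the x axis of v_block and the y axis of long_pocket, either way round below 0.4 rad and distance of each of setting_disc, plain_block, bar_stand from where it was at the start of the episode below 0.03 m); the robot touches nothing.
It fails at once if a look-alike is lifted (height (world z) of any of setting_disc, plain_block, bar_stand above 0.02 m).
It also fails if it takes over 86 s, if anything falls off the work surface, if the arm or the gripper's body presses on something with over 40 N, if the wrist force passes 120 N, or if a joint passes its speed limit or range.

## Robot

A 6-joint arm with a two-finger parallel gripper is mounted at the origin on the work surface. World frame = base frame: x ahead of the robot, y to its left, z up, the work surface at z = 0. Lengths are in m, angles in rad, forces in N, time in s.
With the tool pointing down it reaches from about 0.325 to 0.9 m from the base axis. Payload 3.5 kg.
Tool frame: the origin (TCP) lies on the front face of the gripper's body, between the roots of the fingers; the fingertips stand 73 mm ahead of it and the grasp point (between the pads) lies 54 mm ahead of it; z points along the fingers, y is the line along which they close (so a half turn about z gives the same grasp; the last joint's range is limited). The gripper opens to 85 mm and grips with 20 to 120 N. Pads are 22 mm wide; open, the fingers measure 114 mm over their backs; the gripper's body (76 mm by 85 mm) begins 54 mm behind the grasp point. The pads swing forward as they close: fully open they stand 13 mm farther back than shut.
Start: joints at [-1.336, 0.276, -0.026, 1.268, 0, 1.467], TCP at [0.207, -0.59, 0.304] pointing down, gripper open.
Joint ranges: [-3.12, 3.12], [-0.85, 1.88], [-1.08, 1.24], [-1.95, 2.15], [-1.57, 1.53], [-3.14, 3.14]. Speed limits (rad/s): [2.57, 2.57, 3.14, 3.14, 3.14, 3.14].

## Interface

Orientations are given as [roll, pitch, yaw] about the fixed x, y, z axes, in that order (R = Rz(yaw) Ry(pitch) Rx(roll)).
In Python, from plant import ctrl gives the robot as it stands.
- The arm moves only by the tool move_arm, never from a script. Its argument "commands" is a list of rows, each a list of 7 numbers: the shift along the tool's x, y, z in m, then the turn, a rotation vector about the tool's x, y, z in rad, then the opening, from 0 (shut) to 1 (fully open). In form: [[x, y, z, ax, ay, az, gripper], ...]. A call has 1 to 20 rows; each row shifts and turns the commanded pose from where the row before left it, along the tool's axes as they then stand; what a row does not reach is not made up. A row lasts 1/12 s, in which the tool goes at most 41.7 mm and 7.16 degrees, less where a joint would pass 70% of its speed; a pose out of reach is approached as far as the arm can. A call is refused whole if a number of a shift passes 0.0417 or a number of a turn 0.125, either way. A call with a gripper value outside its range is refused whole. The fingers move at their own pace and stop on an object; "squeeze" is the grip in N (left out, the last holds). Time passes only in rows, so rows that do not move let the fingers close. It gives the time, the measured TCP pose, the force, the opening and the grip force at its end, in the units of the state.
- ctrl.read_state(): the state, without advancing time (a new reading comes with each control period).
- ctrl.read_camera(name): name is "scene" or "top" or "wrist"; returns (picture, depth): 400x640x3 uint8, red, green, blue; 400x640 float32, m along the optical axis (not along the pixel's ray), 0 where there is no reading.
- ctrl.camera_params(name): a dict with "K" (3x3 intrinsics, pixels), "rvec" (rotation vector, rad) and "tvec" (3), from world to camera coordinates, as OpenCV has them; the wrist camera has in their place "tool_from_camera" (4x4, takes a point from camera to tool coordinates, whose origin is the TCP and whose axes are the flange's). Camera axes: x right, y down, z forward; pixel columns grow to the right and rows downward; lengths in m; the calibration is good to about 2 mm. A picture is of the moment at which its call begins: read the wrist's pose just before it. camera_params takes no time and is no camera call.
- ctrl.finish_job(): hands the job in; it is judged then, once.
Trained networks look in the newest picture that a camera, given by its name, has taken for a name from the list of things; names that differ only in an ending like _2 or _b are one class to them, and where a whole thing is asked for, a point or a joint stands for the part that bears it (a point fixed in the world has none). Each returns a list of dicts, best first, with "score" (0 to 1); they miss things now and then, are a little off and sometimes report something else, mostly with a low value. They report only what shows in the picture. A call takes as long as a camera call. They do not tell look-alikes from the thing itself.
- ctrl.boxes_of(camera, thing): "point" ([x, y, z] in m, in world coordinates, good to about 4 mm: the middle of the surface that is visible of it).
- ctrl.masks_of(camera, thing): "region" (400x640 bool, what is visible of it).
The state is a dict: "time": time; "joints": joint angles; "joint_velocities": joint speeds; "joint_torque": joint torques, N m; "tool_pos": TCP position; "orientation": TCP orientation; "contact_force": force on the tool from outside, world axes, zero at the start; "moment": the same for the moment, N m; "gripper_width": finger opening in m; "grasp_force": force on a finger pad.
Only numpy, scipy, OpenCV 4.12 (cv2) and the standard library are available. Lean on these libraries where they do the work, as an engineer would, in place of code of your own. Each camera call takes 0.05 s, during which the arm holds its last target. There are 200 camera calls.

## Working session

There is one attempt and no reset: what is moved stays moved. The work goes in short steps, Python scripts to look and compute and a tool call to move; the robot and the scene stay as the last step left them, time stands still between calls to the robot, and variables do not carry over. Pictures are saved under pics/ and viewed, at most 14 in all, crops included, and the job is handed in when it is done.

Besides the shell and the picture viewer there is one more tool, called after "Request:" as name(argument=value, ...) on one line, values as JSON. move_arm: Moves the arm, as the interface text tells. Its arguments: {"type":"object","properties":{"commands":{"type":"array","items":{"type":"array","items":{"type":"number"}}},"squeeze":{"type":"number"}},"required":["commands"]}

```bash
mkdir -p pics; ls
cat > h.py <<'E'
import numpy as np, cv2
from plant import ctrl
def cam(name):
    s=ctrl.read_state(); im,d=ctrl.read_camera(name); p=ctrl.camera_params(name)
    K=np.array(p["K"])
    if "rvec" in p:
        R=cv2.Rodrigues(np.array(p["rvec"],float))[0]; t=np.array(p["tvec"],float).ravel()
        T=np.eye(4); T[:3,:3]=R.T; T[:3,3]=-R.T@t
    else:
        from scipy.spatial.transform import Rotation as Ro
        W=np.eye(4); W[:3,:3]=Ro.from_euler('xyz',s["orientation"]).as_matrix(); W[:3,3]=s["tool_pos"]
        T=W@np.array(p["tool_from_camera"])
    v,u=np.mgrid[:d.shape[0],:d.shape[1]]
    P=np.stack([(u-K[0,2])/K[0,0]*d,(v-K[1,2])/K[1,1]*d,d],-1)@T[:3,:3].T+T[:3,3]
    P[d==0]=np.nan
    return im,d,P,K,T
def save(n,im): cv2.imwrite(f"pics/{n}.png",cv2.cvtColor(np.ascontiguousarray(im),cv2.COLOR_RGB2BGR))
E
python3 - <<'E'
from h import *
for c in ["top","scene"]:
    im,d,P,K,T=cam(c); save(c,im); np.savez(f"{c}.npz",im=im,P=P,K=K,T=T)
    print(c,T[:3,3].round(3))
    for n in ["tray","post_pad","long_pocket","round_well","ring_gauge","v_block","ball_stand","bar_stand"]:
        for b in ctrl.boxes_of(c,n): 
            p=np.array(b["point"]); q=T[:3,:3].T@(p-T[:3,3]); q=K@q; print(c,n,round(b["score"],2),p.round(3),(q[:2]/q[2]).round())
print(ctrl.read_state())
E
```

```text
pics
top [0.415 0.011 1.191]
top tray 0.69 [ 0.634 -0.109  0.005] [362. 165.]
top tray 0.27 [ 0.625 -0.211  0.013] [402. 168.]
top post_pad 0.67 [ 0.635 -0.004  0.014] [322. 165.]
top long_pocket 0.93 [ 0.625 -0.209  0.012] [402. 168.]
top round_well 0.87 [ 0.632 -0.11   0.012] [363. 166.]
top ring_gauge 0.82 [0.536 0.388 0.025] [166. 205.]
top ring_gauge 0.22 [ 0.622 -0.209  0.01 ] [402. 169.]
top v_block 0.94 [ 0.44 -0.2   0.03] [402. 239.]
top ball_stand 0.65 [0.431 0.208 0.036] [237. 246.]
top ball_stand 0.6 [0.525 0.199 0.034] [241. 208.]
top ball_stand 0.57 [ 0.462 -0.388  0.038] [478. 229.]
top ball_stand 0.52 [0.528 0.276 0.031] [211. 207.]
top bar_stand 0.8 [ 0.461 -0.062  0.031] [347. 232.]
scene [1.326 0.019 0.528]
scene tray 0.9 [ 0.657 -0.096  0.004] [275. 247.]
scene long_pocket 0.94 [ 0.628 -0.213  0.006] [224. 237.]
scene round_well 0.61 [ 0.654 -0.103  0.006] [271. 245.]
scene round_well 0.56 [ 0.635 -0.109  0.008] [270. 239.]
scene ring_gauge 0.63 [0.553 0.386 0.02 ] [485. 221.]
scene v_block 0.87 [ 0.462 -0.189  0.027] [248. 192.]
scene ball_stand 0.62 [0.54  0.198
[... 212 characters left out ...]
([-1.33645008e+00,  2.76393954e-01, -2.63903739e-02,  1.26801212e+00,
       -2.06941536e-05,  1.46739679e+00]), 'joint_velocities': array([ 8.04672604e-05,  7.36600754e-04, -2.12581634e-03, -1.03751673e-04,
        8.45636976e-04, -1.30974691e-03]), 'joint_torque': array([ 1.30158995e-03, -4.45474756e+01,  2.95570421e+01,  4.12155478e-04,
        3.98681254e-05, -1.05150011e-06]), 'tool_pos': array([ 0.20708661, -0.58969203,  0.3039216 ]), 'orientation': array([-3.14159039e+00,  2.05706479e-05,  3.37745779e-01]), 'contact_force': array([ 0.01488504,  0.86686949, -0.38511749]), 'moment': array([ 0.01698376, -0.04141421,  0.03022979]), 'grasp_force': 0.0, 'gripper_width': 0.08573649034409243}
```

View pics/top.png

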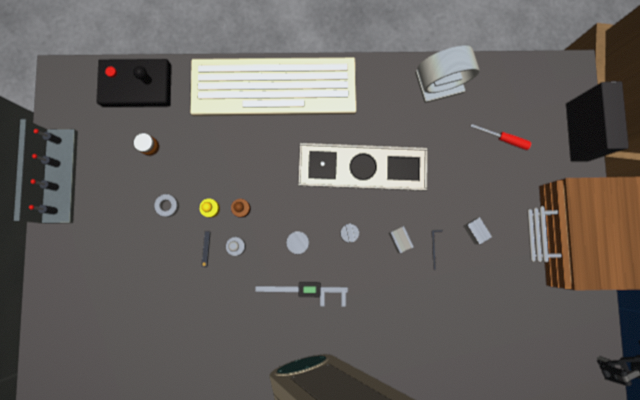

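View pics/scene.png

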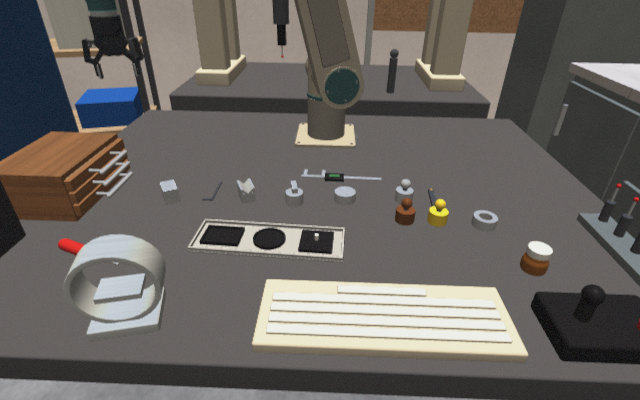

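Candidates in the top picture:
- **Ball stand:** (236,246) steel, (208,208) yellow and (240,208) brown. Steel fits the description.
- **V-block:** (402,239) or (480,231). The first shows a groove in the scene view at (248,190).
- **Ring:** (166,205) has a bore. The disc at (298,242) is solid.

I'll confirm these in one enlarged crop and measure them.

Run:
```python
from h import *
a=np.load("top.npz"); b=np.load("scene.npz")
f=lambda im,y0,y1:cv2.resize(im[y0:y1,150:510],None,fx=2.2,fy=2.2,interpolation=cv2.INTER_CUBIC)
save("crop",np.vstack([f(a["im"],140,265),f(b["im"],165,255)]))
P=a["P"];im=a["im"]
def rep(n,u,v,r,z0,z1):
    m=np.zeros(P.shape[:2],bool); m[v-r:v+r+1,u-r:u+r+1]=1
    m&=(P[...,2]>z0)&(P[...,2]<z1)
    q=P[m]; (c,s,an)=cv2.minAreaRect((q[:,:2]*1000).astype(np.float32))
    print(n,len(q),"med z",np.median(q[:,2]).round(4),"mean",q[:,:2].mean(0).round(4),"rect",np.round(c,1),np.round(s,1),round(an,1))
rep("ring",166,205,16,.02,.03)
rep("disc",298,242,16,.02,.03)
rep("vb",402,239,17,.02,.05)
rep("pb",480,231,17,.03,.05)
rep("ball foot",236,246,15,.02,.037); rep("ball top",236,246,15,.045,.07)
rep("bar",349,233,14,.02,.037);rep("bar top",349,233,14,.045,.07)
rep("brown",240,208,14,.02,.037);rep("yellow",208,208,12,.02,.037)
# tray: light pixels
m=(im.min(-1)>170); m[:, :290]=0;m[:,435:]=0;m[:135]=0;m[195:]=0
(c,s,an)=cv2.minAreaRect((P[m][:,:2]*1000).astype(np.float32));print("tray",c,s,an)
for n,u in [("pad",322),("well",363),("pocket",403)]:
    m=(im.max(-1)<60); m[:135]=0;m[195:]=0;m[:,:u-19]=0;m[:,u+20:]=0
    q=P[m];(c,s,an)=cv2.minAreaRect((q[:,:2]*1000).astype(np.float32));print(n,m.sum(),q.mean(0).round(4),c,s,an)
rep("post",322,165,14,.02,.04)
```

```text
ring 274 med z 0.0256 mean [0.5354 0.3903] rect [534.9 390.4] [54.5 53.3] 89.9
disc 388 med z 0.0255 mean [0.4368 0.0612] rect [437.1  61.8] [55.2 52.2] 89.0
vb 357 med z 0.0348 mean [ 0.4394 -0.1965] rect [ 439.8 -197. ] [55.7 37.4] 23.4
pb 350 med z 0.0386 mean [ 0.4581 -0.3905] rect [ 458.4 -391.9] [56. 38.] 30.0
ball foot 186 med z 0.0316 mean [0.4296 0.2126] rect [429.7 215.6] [43.9 41.9] 88.7
ball top 90 med z 0.0575 mean [0.4299 0.2146] rect [430.6 215.5] [24.3 23.7] 46.5
bar 155 med z 0.0308 mean [ 0.4573 -0.0678] rect [456.4 -69.1] [41.6 44.5] 6.4
bar top 106 med z 0.0519 mean [ 0.4578 -0.069 ] rect [458.  -69.1] [43.8 14. ] 11.7
brown 181 med z 0.0314 mean [0.5246 0.2013] rect [525.5 203.4] [44.3 45.4] 87.5
yellow 182 med z 0.031 mean [0.5253 0.2783] rect [526.4 281.6] [45.1 44.2] 42.0
tray (632.7653198242188, -109.36227416992188) (327.2488098144531, 106.92750549316406) 86.4521484375
pad 5 [ 0.6538 -0.0235  0.0124] (650.43017578125, -22.006805419921875) (88.52949523925781, 44.31135940551758) 40.96238708496094
well 86 [ 0.6328 -0.112   0.0092] (630.596435546875, -109.57111358642578) (62.301918029785156, 63.17146301269531) 25.230867385864258
pocket 108 [nan nan nan] (624.7293090820312, -215.28424072265625) (74.8763427734375, 55.762725830078125) 84.96841430664062
post 15 med z 0.0244 mean [ 0.6349 -0.0031] rect [632.3  -1.8] [50.5 61.4] 4.2
```

View pics/crop.png

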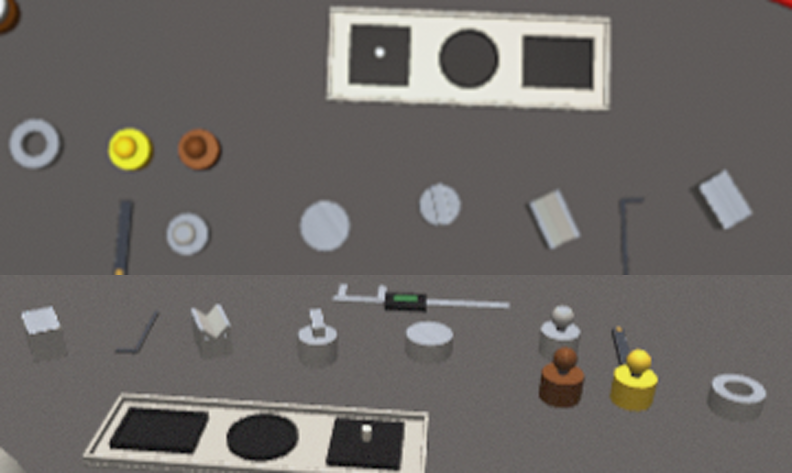

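The crop confirms it. The steel ball stand is at crop (187,233)/(560,330), the V-block with its groove at (553,218)/(210,320), and the ring with its bore at (35,143)/(737,393). In the tray row the pad is at +y, the well in the middle and the pocket at -y. I'll move above the V-block first.

Request:
move_arm(commands=[[0, 0, 0, 0, 0, -0.07, 1], [0.0264, -0.0192, 0.0074, 0, 0, 0, 1], [0.0264, -0.0192, 0.0074, 0, 0, 0, 1], [0.0264, -0.0192, 0.0074, 0, 0, 0, 1], [0.0264, -0.0192, 0.0074, 0, 0, 0, 1], [0.0264, -0.0192, 0.0074, 0, 0, 0, 1], [0.0264, -0.0192, 0.0074, 0, 0, 0, 1], [0.0264, -0.0192, 0.0074, 0, 0, 0, 1], [0.0264, -0.0192, 0.0074, 0, 0, 0, 1], [0.0264, -0.0192, 0.0074, 0, 0, 0, 1], [0.0264, -0.0192, 0.0074, 0, 0, 0, 1], [0.0264, -0.0192, 0.0074, 0, 0, 0, 1], [0.0264, -0.0192, 0.0074, 0, 0, 0, 1], [0.0264, -0.0192, 0.0074, 0, 0, 0, 1], [0.0264, -0.0192, 0.0074, 0, 0, 0, 1], [0, 0, 0, 0, 0, 0, 1], [0, 0, 0, 0, 0, 0, 1]], squeeze=60)

```text
time: 2.32
tool_pos: [0.4401, -0.1949, 0.2]
orientation: [-3.141, 0.001, 0.411]
contact_force: [-0.1, -0.5, 0.1]
gripper_width: 0.0853
grasp_force: 0.0
```

```bash
cat >> h.py <<'E'
def goto(x,y,yaw):
    "needed turn about tool z, then shift along tool x,y (after turn)"
    s=ctrl.read_state(); p=np.array(s["tool_pos"]); a=s["orientation"][2]
    d=np.array([x,y])-p[:2]; c,q=np.cos(yaw),np.sin(yaw)
    print("t",s["time"],"pos",p.round(4),"ori",np.round(s["orientation"],3),"w",round(s["gripper_width"],4),"| turn",round((a-yaw+np.pi)%(2*np.pi)-np.pi,4),"dx,dy",(d@[c,q]).round(4),(d@[q,-c]).round(4))
def rect(P,m):
    q=P[m&np.isfinite(P[...,2])]; r=cv2.minAreaRect((q[:,:2]*1000).astype(np.float32))
    print(len(q),"z",np.median(q[:,2]).round(4),np.round(r[0],1),np.round(r[1],1),round(r[2],1)); return r
E
python3 - <<'E'
from h import *
goto(.4398,-.197,.408)
im,d,P,K,T=cam("wrist"); save("w1",im)
rect(P,(P[...,2]>.033)&(P[...,2]<.045)&(abs(P[...,0]-.44)<.06)&(abs(P[...,1]+.197)<.06))
E
```

```text
t 2.3167 pos [ 0.4401 -0.1949  0.2   ] ori [-3.141e+00  1.000e-03  4.110e-01] w 0.0853 | turn 0.0034 dx,dy -0.0011 0.0018
1970 z 0.0393 [ 444.3 -197.5] [56.4 35.8] 23.1
```

View pics/w1.png

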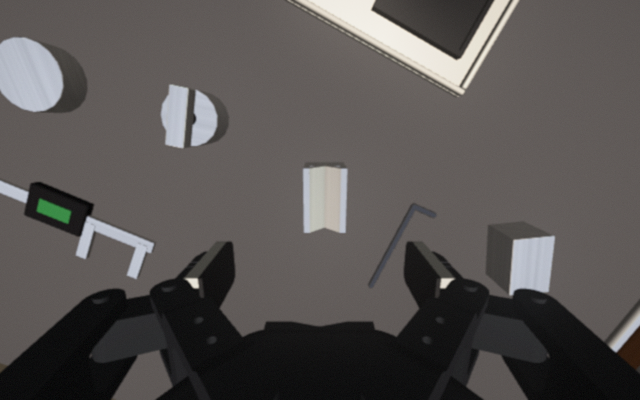

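The wrist view shows the V-block with its groove at (325,198), and the hex key at (400,245) is clear of the fingers. I'll descend and grip.

Request:
move_arm(commands=[[0.0013, 0.0032, 0.02, 0, 0, 0.006, 0.8], [0, 0, 0.025, 0, 0, 0, 0.8], [0, 0, 0.025, 0, 0, 0, 0.8], [0, 0, 0.02, 0, 0, 0, 0.8], [0, 0, 0.015, 0, 0, 0, 0.8], [0, 0, 0.01, 0, 0, 0, 0.8], [0, 0, 0, 0, 0, 0, 0.8], [0, 0, 0, 0, 0, 0, 0], [0, 0, 0, 0, 0, 0, 0], [0, 0, 0, 0, 0, 0, 0], [0, 0, 0, 0, 0, 0, 0], [0, 0, 0, 0, 0, 0, 0], [0, 0, 0, 0, 0, 0, 0], [0, 0, 0, 0, 0, 0, 0], [0, 0, 0, 0, 0, 0, 0], [0, 0, 0, 0, 0, 0, 0]], squeeze=60)

```text
time: 3.7
tool_pos: [0.4434, -0.1995, 0.0868]
orientation: [3.139, -0.001, 0.402]
contact_force: [-0.7, -0.2, 8.0]
gripper_width: 0.035
grasp_force: 62.0
```

Request:
move_arm(commands=[[0, 0, -0.02, 0, 0, 0, 0], [0, 0, -0.03, 0, 0, 0, 0], [0, 0, -0.03, 0, 0, -0.1, 0], [0, 0, -0.02, 0, 0, -0.1, 0], [0, 0, -0.015, 0, 0, -0.1, 0], [0, 0, 0, 0, 0, -0.1, 0], [0, 0, 0, 0, 0, -0.1, 0], [0, 0, 0, 0, 0, -0.1, 0], [0, 0, 0, 0, 0, -0.1, 0], [0, 0, 0, 0, 0, -0.1, 0], [0, 0, 0, 0, 0, -0.1, 0], [0, 0, 0, 0, 0, -0.1, 0], [0, 0, 0, 0, 0, -0.1, 0], [0, 0, 0, 0, 0, 0, 0], [0, 0, 0, 0, 0, 0, 0]])

```text
time: 4.95
tool_pos: [0.4416, -0.1983, 0.1996]
orientation: [-3.14, -0.001, 1.499]
contact_force: [-0.1, -0.0, -4.7]
gripper_width: 0.035
grasp_force: 61.6
```

Run:
```python
from h import *
goto(.6263,-.2142,1.509)
im,d,P,K,T=cam("wrist"); save("w2",im)
print(P[150,320],P[60,320],T.round(3))
```

```text
t 4.95 pos [ 0.4416 -0.1983  0.1996] ori [-3.140e+00 -1.000e-03  1.499e+00] w 0.035 | turn -0.0096 dx,dy -0.0045 0.1853
[ 0.44582966 -0.15581032  0.00182323] [ 0.45079679 -0.08475444  0.03222333] [[ 0.997 -0.068 -0.02   0.447]
 [-0.071 -0.964 -0.258 -0.132]
 [-0.002  0.259 -0.966  0.27 ]
 [ 0.     0.     0.     1.   ]]
```

View pics/w2.png

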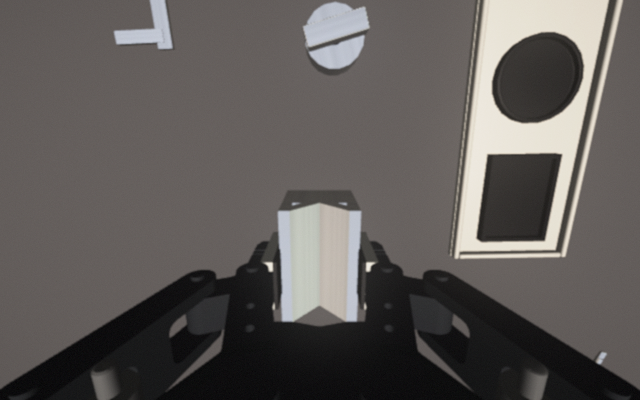

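The V-block is held square in the gripper at (320,260). The pocket shows at (520,197) and the well at (540,78), so I'll measure both from this view.

Run:
```python
from h import *
im,d,P,K,T=cam("wrist")
dark=(im.max(-1)<70)
n,l,st,c=cv2.connectedComponentsWithStats(dark.astype(np.uint8))
for i in [l[197,520],l[78,540]]: print(st[i]); rect(P,(l==i)&(P[...,2]<.03))
m=np.zeros_like(dark);m[:262,440:]=1
r=rect(P,m&(im.min(-1)>150)&(P[...,2]<.03))
```

```text
[ 477  154   83   87 5936]
5910 z 0.01 [ 628. -213.] [82.7 62.1] 87.0
[ 493   33   89   89 6111]
6081 z 0.0099 [ 633.3 -108.8] [70.7 68.5] 13.2
16858 z 0.0058 [ 631.9 -160.2] [226.8 111. ] 87.1
```

Request:
move_arm(commands=[[0, 0, 0, 0, 0, -0.015, 0], [-0.0041, 0.031, 0, 0, 0, 0, 0], [0, 0.031, 0, 0, 0, 0, 0], [0, 0.031, 0, 0, 0, 0, 0], [0, 0.031, 0, 0, 0, 0, 0], [0, 0.031, 0, 0, 0, 0, 0], [0, 0.032, 0, 0, 0, 0, 0], [0, 0, 0, 0, 0, 0, 0], [0, 0, 0.03, 0, 0, 0, 0], [0, 0, 0.03, 0, 0, 0, 0], [0, 0, 0.02, 0, 0, 0, 0], [0, 0, 0.012, 0, 0, 0, 0], [0, 0, 0.006, 0, 0, 0, 0], [0, 0, 0, 0, 0, 0, 0], [0, 0, 0, 0, 0, 0, 0]])

```text
time: 6.3
tool_pos: [0.6294, -0.2133, 0.1032]
orientation: [3.14, 0.001, 1.517]
contact_force: [-0.3, -0.5, -4.0]
gripper_width: 0.035
grasp_force: 62.2
```

Request:
move_arm(commands=[[0, 0, 0.003, 0, 0, 0, 0], [0, 0, 0.002, 0, 0, 0, 0], [0, 0, 0.0015, 0, 0, 0, 0], [0, 0, 0, 0, 0, 0, 0], [0, 0, 0, 0, 0, 0, 0]])

```text
time: 6.72
tool_pos: [0.6289, -0.213, 0.0961]
orientation: [3.141, 0.0, 1.517]
contact_force: [-0.9, -0.1, -4.7]
gripper_width: 0.0349
grasp_force: 62.3
```

Request:
move_arm(commands=[[0, 0, 0.001, 0, 0, 0, 0], [0, 0, 0.001, 0, 0, 0, 0], [0, 0, 0, 0, 0, 0, 0], [0, 0, 0, 0, 0, 0, 0.5], [0, 0, 0, 0, 0, 0, 0.6], [0, 0, 0, 0, 0, 0, 0.7], [0, 0, 0, 0, 0, 0, 0.7], [0, 0, 0, 0, 0, 0, 0.7], [0, 0, -0.01, 0, 0, 0, 0.7], [0, 0, -0.03, 0, 0, 0, 0.7], [0, 0, -0.04, 0, 0, 0, 1], [0, 0, -0.04, 0, 0, 0, 1], [0, 0, 0, 0, 0, 0, 1], [0, 0, 0, 0, 0, 0, 1]])

```text
time: 7.88
tool_pos: [0.6312, -0.214, 0.2188]
orientation: [3.133, 0.003, 1.517]
contact_force: [-0.4, 0.2, 0.1]
gripper_width: 0.0855
grasp_force: 0.0
```

Run:
```python
from h import *
goto(.430,.2155,1.518)
im,d,P,K,T=cam("wrist"); save("w3",im)
b=(abs(P[...,0]-.628)<.05)&(abs(P[...,1]+.213)<.05)
rect(P,b&(P[...,2]>.044)&(P[...,2]<.055))
```

```text
t 7.8833 pos [ 0.6312 -0.214   0.2188] ori [3.133e+00 3.000e-03 1.517e+00] w 0.0855 | turn -0.0012 dx,dy 0.4183 -0.2236
1546 z 0.0489 [ 630.2 -211.3] [56.2 36. ] 87.0
```

View pics/w3.png

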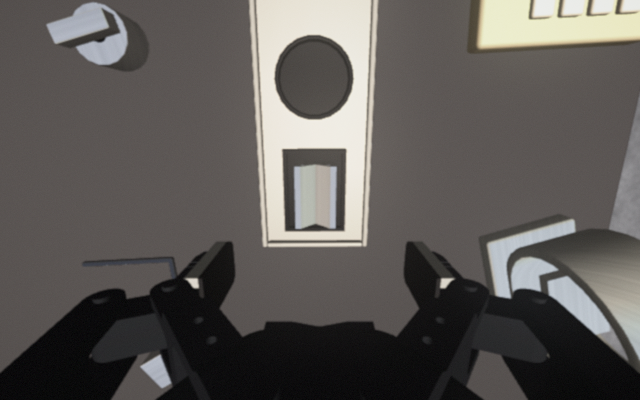

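The V-block sits flat in the pocket at (315,190), with its top at z=0.049. The ball stand is next.

Request:
move_arm(commands=[[0.0299, -0.016, 0, 0, 0, 0, 1], [0.0299, -0.016, 0, 0, 0, 0, 1], [0.0299, -0.016, 0, 0, 0, 0, 1], [0.0299, -0.016, 0, 0, 0, 0, 1], [0.0299, -0.016, 0, 0, 0, 0, 1], [0.0299, -0.016, 0, 0, 0, 0, 1], [0.0299, -0.016, 0, 0, 0, 0, 1], [0.0299, -0.016, 0, 0, 0, 0, 1], [0.0299, -0.016, 0, 0, 0, 0, 1], [0.0299, -0.016, 0, 0, 0, 0, 1], [0.0299, -0.016, 0, 0, 0, 0, 1], [0.0299, -0.016, 0, 0, 0, 0, 1], [0.0299, -0.016, 0, 0, 0, 0, 1], [0.0299, -0.016, 0, 0, 0, 0, 1], [0, 0, 0, 0, 0, 0, 1], [0, 0, 0, 0, 0, 0, 1], [0, 0, 0, 0, 0, 0, 1]])

```text
time: 9.35
tool_pos: [0.4269, 0.2167, 0.2126]
orientation: [-3.139, 0.001, 1.517]
contact_force: [-0.6, -0.7, -0.1]
gripper_width: 0.0854
grasp_force: 0.0
```

Run:
```python
from h import *
goto(.430,.2155,1.518)
im,d,P,K,T=cam("wrist"); save("w4",im)
b=(abs(P[...,0]-.43)<.05)&(abs(P[...,1]-.2155)<.05)
rect(P,b&(P[...,2]>.027)&(P[...,2]<.036))
rect(P,b&(P[...,2]>.045)&(P[...,2]<.07))
```

```text
t 9.35 pos [0.4269 0.2167 0.2126] ori [-3.139e+00  1.000e-03  1.517e+00] w 0.0854 | turn -0.0006 dx,dy -0.001 0.0031
1169 z 0.0326 [434.9 216.3] [44.6 45.4] 88.8
715 z 0.0588 [434.9 216.5] [25.  24.9] 42.4
```

View pics/w4.png

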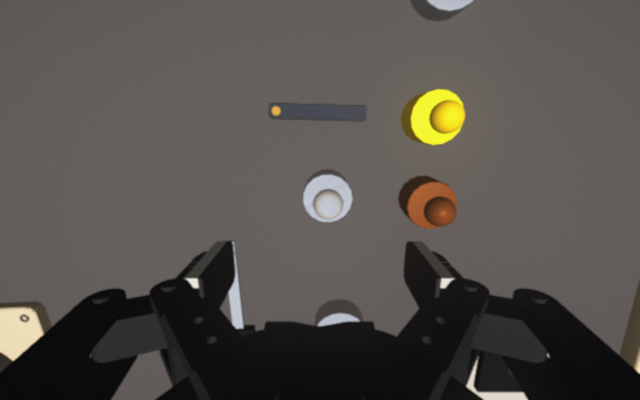

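The wrist view shows the steel ball stand at (328,200), with the brown one at (432,205) and the yellow one at (437,117) clear of the fingers. I'll grip its foot.

Request:
move_arm(commands=[[0, 0.0061, 0.02, 0, 0, 0, 0.8], [0, 0, 0.03, 0, 0, 0, 0.8], [0, 0, 0.03, 0, 0, 0, 0.8], [0, 0, 0.025, 0, 0, 0, 0.8], [0, 0, 0.015, 0, 0, 0, 0.8], [0, 0, 0.008, 0, 0, 0, 0.8], [0, 0, 0.002, 0, 0, 0, 0.8], [0, 0, 0, 0, 0, 0, 0.8], [0, 0, 0, 0, 0, 0, 0.8]])

```text
time: 10.15
tool_pos: [0.4349, 0.2166, 0.0847]
orientation: [3.14, -0.001, 1.516]
contact_force: [0.1, 0.4, -0.0]
gripper_width: 0.0683
grasp_force: 0.0
```

Request:
move_arm(commands=[[-0.0005, -0.001, 0.004, 0, 0, 0, 0.8], [0, 0, 0, 0, 0, 0, 0.8], [0, 0, 0, 0, 0, 0, 0], [0, 0, 0, 0, 0, 0, 0], [0, 0, 0, 0, 0, 0, 0], [0, 0, 0, 0, 0, 0, 0], [0, 0, 0, 0, 0, 0, 0], [0, 0, 0, 0, 0, 0, 0], [0, 0, 0, 0, 0, 0, 0], [0, 0, 0, 0, 0, 0, 0], [0, 0, 0, 0, 0, 0, 0]])

```text
time: 11.07
tool_pos: [0.4334, 0.2165, 0.0808]
orientation: [3.14, -0.0, 1.517]
contact_force: [-0.4, -0.2, 6.4]
gripper_width: 0.0443
grasp_force: 60.8
```

Request:
move_arm(commands=[[0, 0, -0.02, 0, 0, 0, 0], [0, 0, -0.03, 0, 0, 0, 0], [0, 0, -0.03, 0, 0, 0, 0], [0, 0, -0.03, 0, 0, 0, 0], [-0.0286, 0.0197, -0.01, 0, 0, 0, 0], [-0.0286, 0.0197, 0, 0, 0, 0, 0], [-0.0286, 0.0197, 0, 0, 0, 0, 0], [-0.0286, 0.0197, 0, 0, 0, 0, 0], [-0.0286, 0.0197, 0, 0, 0, 0, 0], [-0.0286, 0.0197, 0, 0, 0, 0, 0], [-0.0286, 0.0197, 0, 0, 0, 0, 0], [-0.0286, 0.0197, 0, 0, 0, 0, 0], [-0.0286, 0.0197, 0, 0, 0, 0, 0], [-0.0286, 0.0197, 0, 0, 0, 0, 0], [-0.028, 0.02, 0, 0, 0, 0, 0], [0, 0, 0, 0, 0, 0, 0], [0, 0, 0, 0, 0, 0, 0], [0, 0, 0, 0, 0, 0, 0]])

```text
time: 12.57
tool_pos: [0.6312, -0.1086, 0.1982]
orientation: [-3.138, -0.001, 1.516]
contact_force: [-0.3, 0.2, -4.5]
gripper_width: 0.0443
grasp_force: 63.5
```

Run:
```python
from h import *
goto(.6335,-.1085,1.518)
im,d,P,K,T=cam("wrist"); save("w5",im)
b=P[...,2]>.09
b[:,:230]=0;b[:,410:]=0;b[330:]=0
rect(P,b)
```

```text
t 12.5667 pos [ 0.6312 -0.1086  0.1982] ori [-3.138e+00 -1.000e-03  1.516e+00] w 0.0443 | turn -0.0017 dx,dy 0.0002 0.0023
16265 z 0.1674 [ 632.  -105.4] [39.5 71.9] 86.4
```

View pics/w5.png

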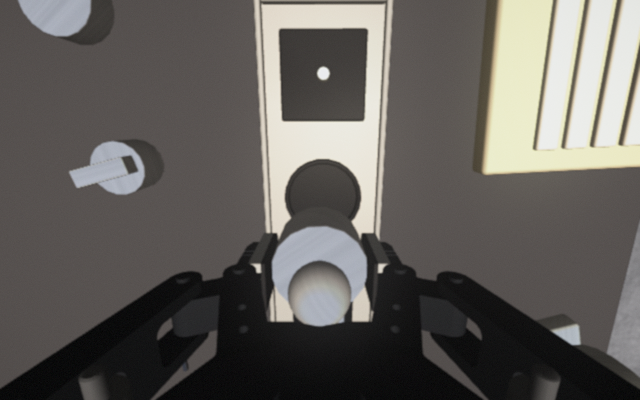

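The stand is held upright at (320,265). The post shows at (323,73) and the well at (323,192). I'll lower it.

Request:
move_arm(commands=[[0, 0.002, 0.03, 0, 0, 0, 0], [0, 0, 0.03, 0, 0, 0, 0], [0, 0, 0.025, 0, 0, 0, 0], [0, 0, 0.012, 0, 0, 0, 0], [0, 0, 0.007, 0, 0, 0, 0], [0, 0, 0, 0, 0, 0, 0], [0, 0, 0, 0, 0, 0, 0], [0, 0, 0, 0, 0, 0, 0]])

```text
time: 13.28
tool_pos: [0.636, -0.1092, 0.0978]
orientation: [3.138, 0.001, 1.517]
contact_force: [-0.8, 0.2, -5.1]
gripper_width: 0.0442
grasp_force: 63.3
```

Run:
```python
from h import *
goto(.6335,-.1085,1.518); print(ctrl.read_state()["contact_force"])
```

```text
t 13.2833 pos [ 0.636  -0.1092  0.0978] ori [3.138e+00 1.000e-03 1.517e+00] w 0.0442 | turn -0.0009 dx,dy 0.0006 -0.0025
[-0.78806704  0.19820261 -5.10605659]
```

Request:
move_arm(commands=[[0, -0.0015, 0.003, 0, 0, 0, 0], [0, 0, 0.002, 0, 0, 0, 0], [0, 0, 0.001, 0, 0, 0, 0], [0, 0, 0, 0, 0, 0, 0], [0, 0, 0, 0, 0, 0, 0]])

```text
time: 13.7
tool_pos: [0.633, -0.109, 0.0899]
orientation: [3.141, 0.0, 1.517]
contact_force: [-0.1, 0.8, -4.9]
gripper_width: 0.0445
grasp_force: 63.4
```

Request:
move_arm(commands=[[0, 0, 0.001, 0, 0, 0, 0], [0, 0, 0.0005, 0, 0, 0, 0], [0, 0, 0, 0, 0, 0, 0], [0, 0, 0, 0, 0, 0, 0.55], [0, 0, 0, 0, 0, 0, 0.65], [0, 0, 0, 0, 0, 0, 0.8], [0, 0, 0, 0, 0, 0, 0.8], [0, 0, 0, 0, 0, 0, 0.8], [0, 0, -0.01, 0, 0, 0, 0.8], [0, 0, -0.03, 0, 0, 0, 0.8], [0, 0, -0.04, 0, 0, 0, 1], [0, 0, -0.04, 0, 0, 0, 1], [0, 0, 0, 0, 0, 0, 1], [0, 0, 0, 0, 0, 0, 1]])

```text
time: 14.87
tool_pos: [0.6356, -0.1096, 0.2132]
orientation: [3.133, 0.002, 1.517]
contact_force: [1.4, 0.7, 0.2]
gripper_width: 0.0854
grasp_force: 0.0
```

Run:
```python
from h import *
goto(.537,.390,1.518)
im,d,P,K,T=cam("wrist"); save("w6",im)
b=(abs(P[...,0]-.633)<.05)&(abs(P[...,1]+.109)<.045)
rect(P,b&(P[...,2]>.036)&(P[...,2]<.045))
rect(P,b&(P[...,2]>.055)&(P[...,2]<.08))
b=(abs(P[...,0]-.637)<.05)&(abs(P[...,1]+.004)<.045)
rect(P,b&(P[...,2]>.024)&(P[...,2]<.035))
dark=(im.max(-1)<70)&b&(P[...,2]>.009)
rect(P,dark)
```

```text
t 14.8667 pos [ 0.6356 -0.1096  0.2132] ori [3.133e+00 2.000e-03 1.517e+00] w 0.0854 | turn -0.0012 dx,dy 0.4937 -0.1249
1238 z 0.0417 [ 634.1 -109.2] [45.1 44.8] 88.6
765 z 0.068 [ 634.3 -108.7] [24.  24.9] 83.7
119 z 0.0294 [640.6  -4.4] [9.1 9.2] 87.2
5496 z 0.0156 [639.7  -3.9] [69.6 69.4] 86.9
```

View pics/w6.png

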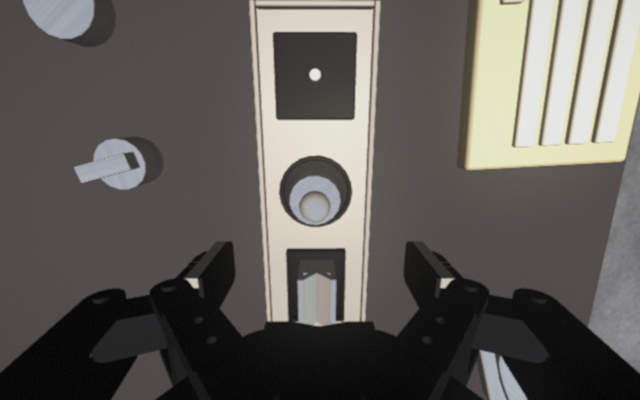

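The stand is upright in the well at (315,192), with its foot top at z=0.042. The post is at (0.640,-0.004). The ring is last.

Request:
move_arm(commands=[[0.0329, -0.0083, 0, 0, 0, 0, 1], [0.0329, -0.0083, 0, 0, 0, 0, 1], [0.0329, -0.0083, 0, 0, 0, 0, 1], [0.0329, -0.0083, 0, 0, 0, 0, 1], [0.0329, -0.0083, 0, 0, 0, 0, 1], [0.0329, -0.0083, 0, 0, 0, 0, 1], [0.0329, -0.0083, 0, 0, 0, 0, 1], [0.0329, -0.0083, 0, 0, 0, 0, 1], [0.0329, -0.0083, 0, 0, 0, 0, 1], [0.0329, -0.0083, 0, 0, 0, 0, 1], [0.0329, -0.0083, 0, 0, 0, 0, 1], [0.0329, -0.0083, 0, 0, 0, 0, 1], [0.0329, -0.0083, 0, 0, 0, 0, 1], [0.0329, -0.0083, 0, 0, 0, 0, 1], [0.0329, -0.0083, 0, 0, 0, 0, 1], [0, 0, 0, 0, 0, 0, 1], [0, 0, 0, 0, 0, 0, 1], [0, 0, 0, 0, 0, 0, 1]])

```text
time: 16.42
tool_pos: [0.5343, 0.3899, 0.2065]
orientation: [-3.139, 0.002, 1.517]
contact_force: [0.0, -0.1, -0.9]
gripper_width: 0.0857
grasp_force: 0.0
```

Run:
```python
from h import *
im,d,P,K,T=cam("wrist"); save("w7",im)
b=(abs(P[...,0]-.537)<.06)&(abs(P[...,1]-.390)<.06)
r=rect(P,b&(P[...,2]>.021)&(P[...,2]<.032))
goto(r[0][0]/1000,r[0][1]/1000,1.518)
```

```text
2031 z 0.0266 [540.3 391.8] [55.1 54.5] 89.5
t 16.4667 pos [0.5347 0.3894 0.2068] ori [-3.139e+00  2.000e-03  1.516e+00] w 0.0856 | turn -0.0018 dx,dy 0.0027 0.0055
```

View pics/w7.png

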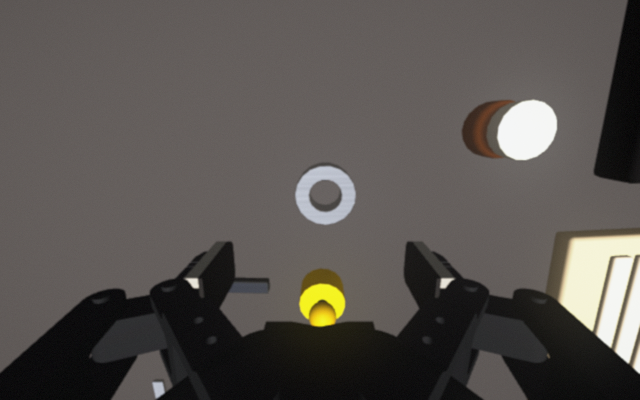

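The ring with its bore is at (325,195). The yellow stand at (322,300) is about 110 mm off, so it's clear.

Request:
move_arm(commands=[[0.0027, 0.0045, 0.02, 0, 0, 0, 1], [0, 0, 0.03, 0, 0, 0, 1], [0, 0, 0.03, 0, 0, 0, 1], [0, 0, 0.025, 0, 0, 0, 1], [0, 0, 0.015, 0, 0, 0, 1], [0, 0, 0.007, 0, 0, 0, 1], [0, 0, 0.002, 0, 0, 0, 1], [0, 0, 0, 0, 0, 0, 1], [0, 0, 0, 0, 0, 0, 1], [0, 0, 0, 0, 0, 0, 1]])

```text
time: 17.3
tool_pos: [0.5412, 0.3935, 0.0811]
orientation: [3.139, -0.002, 1.516]
contact_force: [-0.2, 0.8, 0.9]
gripper_width: 0.0851
grasp_force: 0.0
```

Request:
move_arm(commands=[[-0.001, -0.001, 0.002, 0, 0, 0, 1], [0, 0, 0, 0, 0, 0, 1], [0, 0, 0, 0, 0, 0, 0], [0, 0, 0, 0, 0, 0, 0], [0, 0, 0, 0, 0, 0, 0], [0, 0, 0, 0, 0, 0, 0], [0, 0, 0, 0, 0, 0, 0], [0, 0, 0, 0, 0, 0, 0], [0, 0, 0, 0, 0, 0, 0], [0, 0, 0, 0, 0, 0, 0], [0, 0, 0, 0, 0, 0, 0]])

```text
time: 18.22
tool_pos: [0.5393, 0.3923, 0.0783]
orientation: [3.14, -0.0, 1.517]
contact_force: [-1.0, -0.7, 5.2]
gripper_width: 0.0545
grasp_force: 62.7
```

Request:
move_arm(commands=[[0, 0, -0.02, 0, 0, 0, 0], [0, 0, -0.03, 0, 0, 0, 0], [0, 0, -0.03, 0, 0, 0, 0], [0, 0, -0.03, 0, 0, 0, 0], [-0.0325, 0.0102, 0, 0, 0, 0, 0], [-0.0325, 0.0102, 0, 0, 0, 0, 0], [-0.0325, 0.0102, 0, 0, 0, 0, 0], [-0.0325, 0.0102, 0, 0, 0, 0, 0], [-0.0325, 0.0102, 0, 0, 0, 0, 0], [-0.0325, 0.0102, 0, 0, 0, 0, 0], [-0.0325, 0.0102, 0, 0, 0, 0, 0], [-0.0325, 0.0102, 0, 0, 0, 0, 0], [-0.0325, 0.0102, 0, 0, 0, 0, 0], [-0.0325, 0.0102, 0, 0, 0, 0, 0], [-0.0325, 0.0102, 0, 0, 0, 0, 0], [-0.0325, 0.0102, 0, 0, 0, 0, 0], [0, 0, 0, 0, 0, 0, 0], [0, 0, 0, 0, 0, 0, 0], [0, 0, 0, 0, 0, 0, 0]])

```text
time: 19.8
tool_pos: [0.639, -0.0038, 0.1859]
orientation: [-3.139, -0.001, 1.516]
contact_force: [0.2, -0.4, -4.7]
gripper_width: 0.0543
grasp_force: 64.9
```

Run:
```python
from h import *
goto(.6398,-.0042,1.518)
im,d,P,K,T=cam("wrist"); save("w8",im)
b=P[...,2]>.115
b[:,:265]=0;b[:,375:]=0;b[330:]=0
rect(P,b&(P[...,2]<.145))
```

```text
t 19.8 pos [ 0.639  -0.0038  0.1859] ori [-3.139e+00 -1.000e-03  1.516e+00] w 0.0543 | turn -0.0017 dx,dy -0.0004 0.0008
8691 z 0.1339 [639.4  -3.5] [55.7 56. ] 84.7
```

View pics/w8.png

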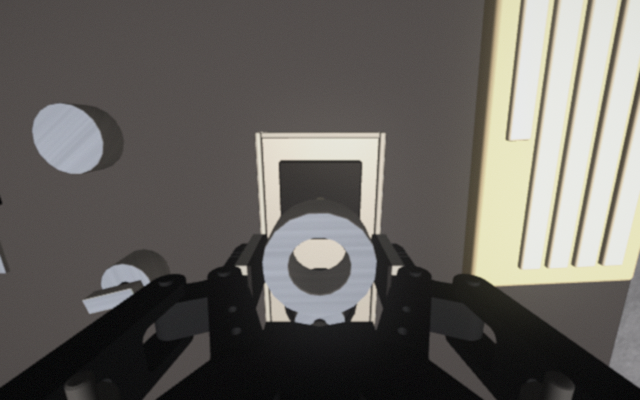

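The ring is level in the grip at (320,265) and centred over the post to about 1 mm. I'll lower it.

Request:
move_arm(commands=[[0, 0.0008, 0.025, 0, 0, 0, 0], [0, 0, 0.025, 0, 0, 0, 0], [0, 0, 0.02, 0, 0, 0, 0], [0, 0, 0.01, 0, 0, 0, 0], [0, 0, 0.007, 0, 0, 0, 0], [0, 0, 0.003, 0, 0, 0, 0], [0, 0, 0, 0, 0, 0, 0], [0, 0, 0, 0, 0, 0, 0], [0, 0, 0, 0, 0, 0, 0]])

```text
time: 20.6
tool_pos: [0.6421, -0.004, 0.0988]
orientation: [3.139, 0.0, 1.517]
contact_force: [0.1, 0.1, -4.5]
gripper_width: 0.0541
grasp_force: 64.9
```

Request:
move_arm(commands=[[0, -0.001, 0.002, 0, 0, 0, 0], [0, 0, 0.002, 0, 0, 0, 0], [0, 0, 0, 0, 0, 0, 0], [0, 0, 0, 0, 0, 0, 0]])

```text
time: 20.93
tool_pos: [0.6399, -0.004, 0.0934]
orientation: [3.141, 0.0, 1.517]
contact_force: [0.1, -0.4, -3.9]
gripper_width: 0.0546
grasp_force: 65.0
```

Request:
move_arm(commands=[[0, 0, 0.001, 0, 0, 0, 0], [0, 0, 0, 0, 0, 0, 0], [0, 0, 0, 0, 0, 0, 0.65], [0, 0, 0, 0, 0, 0, 0.8], [0, 0, 0, 0, 0, 0, 0.9], [0, 0, 0, 0, 0, 0, 0.9], [0, 0, 0, 0, 0, 0, 0.9], [0, 0, -0.01, 0, 0, 0, 0.9], [0, 0, -0.03, 0, 0, 0, 0.9], [0, 0, -0.04, 0, 0, 0, 1], [0, 0, -0.04, 0, 0, 0, 1], [0, 0, -0.03, 0, 0, 0, 1], [-0.03, -0.02, 0, 0, 0, 0, 1], [-0.03, -0.02, 0, 0, 0, 0, 1], [-0.03, -0.02, 0, 0, 0, 0, 1], [0, 0, 0, 0, 0, 0, 1], [0, 0, 0, 0, 0, 0, 1], [0, 0, 0, 0, 0, 0, 1]])

```text
time: 22.43
tool_pos: [0.5755, -0.0907, 0.2431]
orientation: [3.14, -0.0, 1.516]
contact_force: [0.2, 0.1, -0.6]
gripper_width: 0.0854
grasp_force: 0.0
```

Run:
```python
from h import *
goto(.64,-.1,1.518)
im,d,P,K,T=cam("wrist"); im2,_,P2,_,_=cam("scene")
save("fin",np.hstack([cv2.resize(im,(400,250)),cv2.resize(im2[160:270,150:326],(400,250))]))
R=lambda x,y,z0,z1:rect(P,(abs(P[...,0]-x)<.05)&(abs(P[...,1]-y)<.045)&(P[...,2]>z0)&(P[...,2]<z1))
R(.64,-.004,.035,.05);R(.634,-.109,.036,.046);
```

```text
t 22.4333 pos [ 0.5755 -0.0907  0.2431] ori [ 3.14  -0.     1.516] w 0.0854 | turn -0.0018 dx,dy -0.0059 0.0649
2264 z 0.0415 [640.8  -4.5] [54.2 55. ] 87.1
967 z 0.0416 [ 633.9 -109.6] [44.6 45.1] 42.8
```

View pics/fin.png

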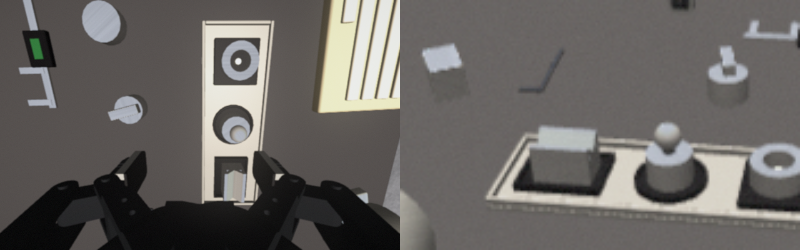

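All three pieces are seated. The ring lies flat at (238,60) with the post in its bore, the stand is at (233,125) and the V-block at (233,183). The look-alikes haven't moved, so I'll hand in.

```bash
python3 -c "
from plant import ctrl
print(ctrl.finish_job())"
```

```text
the job is handed in; nothing more can be done
None
```

The kit is packed and the job handed in at about 22.5 s: the ring is on its post, the V-block in the pocket and the ball stand in the well, all flat or upright and within a few mm of centre by the wrist camera; the look-alikes were left untouched, and the hand-in returned no verdict.

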